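Heavy end of the ballast bar onto the red end of the cradle

TASK

The yellow ballast bar has its lead cast into one end only, and both ends look alike. Lift it by its black handle and see which end dips, then lay it in the tipping cradle with the heavy end at the red end, so that the cradle stays tipped down at its red end. Never tip the cradle down at its white end.

Things in the scene. Friction and masses are not known exactly. Their poses are not given: they have to be found in the camera images.
- bar: Closed yellow bar, 180 mm long (x), 44 wide (y), 36 high, identical black end caps, about 0.4 kg. Origin: centre of its underside; z up. Lead is hidden in one end; whether that is the +x or the -x end differs from run to run and cannot be seen or told from the axes. Starts flat on the bench with its handle upright.
- grip (a point): Centre of the black handle's grip, over the bar's middle, 86 mm above its underside with the handle upright. The grip is 24 x 24 mm across, its faces square to the bar's x and y, and 44 mm high (64 to 108 mm above the bar's underside); under it a thinner stem and lugs lead to the bar's top (36 mm).
- handle (a joint): Hinge between bar and handle, 46 mm above the bar's underside, axis along the bar's y; radians, stops at -0.22 and +0.22, weak spring to 0 (upright). When the bar hangs from the upright handle its heavy end dips to the stop: about -0.22 if the bar's +x end dips (is heavy), +0.22 if its -x end does.
- cradle_floor (a point): Centre of the cradle's floor (top face), 54 mm above the bench when level; tips with the cradle. x axis along the cradle towards its RED end, y across, z up. Trough 206 mm long, 68 wide inside; side lips 8 mm high, end blocks 14 mm high, one red, one white, with floor patches to match. It stands on a fixed grey stand 112 mm wide.
- rocker (a joint): Tip of the cradle about a hinge across its middle, 10 mm under the floor; radians, stops at -0.1 and +0.1, weak spring to level (0). Positive: red end down. A bar lying in it tips it to the stop on the side of its heavy end.
Things that resemble listed ones, but are neither listed nor needed, are in the scene too. There is more than one size of the bar; the job needs the larger. What is shaped like the part that bears cradle_floor but purple is not meant.

How it is judged:
On the way:
1. the bar is lifted clear of the bench and hangs tilted from its handle (height (world z) of bar above 0.05 m and (value of joint handle above 0.12 rad or value of joint handle below -0.12 rad)), for 0.2 s.
At the end, for the whole second after the job is handed in: The bar lies at rest, handle up, on the floor of the cradle (within 8 mm in height), within 20 mm of its centre along and across, its length within 10 degrees of the cradle's, and the cradle is tipped down at the red end by more than 0.06 rad (value of joint rocker above 0.06 rad and x of bar in the frame of cradle_floor between -0.02 and 0.02 m and y of bar in the frame of cradle_floor between -0.02 and 0.02 m and z of bar in the frame of cradle_floor between -0.008 and 0.008 m and angle between the x axis of bar and the x axis of cradle_floor, either way round below 0.17 rad and angle between bar's own z axis and vertical below 0.25 rad and linear speed of bar below 0.02 m/s); the robot touches nothing.
It fails at once if the cradle is tipped down at its white end (by more than 0.06 rad) (value of joint rocker below -0.06 rad).
It also fails if it takes over 45 s, if anything falls off the work surface, if the arm or the gripper's body presses on something with over 40 N, if the wrist force passes 120 N, or if a joint passes its speed limit or range.

ROBOT

A 6-joint arm with a two-finger parallel gripper is mounted at the origin on the work surface; the furniture and walls round the work are solid. World frame = base frame: x ahead of the robot, y to its left, z up, the work surface at z = 0. Lengths are in m, angles in rad, forces in N, time in s.
With the tool pointing down it reaches from about 0.375 to 0.9 m from the base axis. Payload 3.1 kg.
Tool frame: the origin (TCP) lies at the very end of the fingers, on their centre line; the grasp point (between the pads) lies 19 mm behind it; z points along the fingers, y is the line along which they close (so a half turn about z gives the same grasp; the last joint's range is limited). The gripper opens to 87 mm and grips with 3 to 60 N. Pads are 19 mm wide; open, the fingers measure 117 mm over their backs; the gripper's body (75 mm by 190 mm) begins 51 mm behind the grasp point.
Start: joints at [-1.446, 0.527, 1.433, -0, 1.181, -0.178], TCP at [0.187, -0.596, 0.223] pointing down, gripper open.
Joint ranges: [-3.08, 3.08], [-0.75, 2.2], [0.22, 2.44], [-1.43, 4.57], [0, 2.65], [-2.85, 2.85]. Speed limits (rad/s): [2.79, 2.79, 3.14, 3.14, 3.14, 3.14].

INTERFACE

Orientations are given as a unit quaternion [x, y, z, w].
In Python, from rig import status, viewer, robot gives the robot as it stands.
- The arm moves only by the tool arm_command, never from a script. Its arguments are lists of equal length, an entry for each row: "delta_rot": the turn, a rotation vector about the tool's x, y, z in degrees, a list of three; "delta_pos": the shift along the tool's x, y, z in m, a list of three; "gripper": the closure, from -1 (fully open) to 1 (shut). In form: {"delta_rot": [[rx, ry, rz], ...], "delta_pos": [[dx, dy, dz], ...], "gripper": [gripper, ...]}. A call has 1 to 12 rows; each row is the pose to reach, as a shift and turn from the pose commanded when the call began, along the tool's axes at that moment; what a row does not reach only later rows make up. A row lasts 1/12 s, in which the tool goes at most 41.7 mm and 7.16 degrees, less where a joint would pass 70% of its speed; a pose out of reach is approached as far as the arm can. A call with a gripper value outside its range is refused whole. The fingers move at their own pace and stop on an object; "grip_force" is the grip in N (left out, the last holds). Time passes only in rows, so rows that repeat a pose let the fingers close. It gives the time, the measured TCP pose, the force, the opening and the grip force at its end, in the units of the state.
- status.get_obs(): the state, without advancing time (a new reading comes with each control period).
- viewer.camera(name): name is "scene" or "top"; returns a dict with "pixels" (480x640x3 uint8, blue, green, red), "fx", "fy", "cx", "cy" (pixels), "pose" (4x4, takes a point from camera to world coordinates). Camera axes: x right, y down, z forward; pixel columns grow to the right and rows downward; lengths in m; the calibration is good to about 2 mm. A picture is of the moment at which its call begins. There is no depth.
- robot.hand_in(): hands the job in; it is judged then, once.
The state is a dict: "time": time; "q": joint angles; "joint_velocities": joint speeds; "joint_torque": joint torques, N m; "position": TCP position; "tool_rot": TCP orientation; "ft_force": force on the tool from outside, world axes, zero at the start; "moment": the same for the moment, N m; "grip_width": finger opening in m; "grip_force": force on a finger pad.
Only numpy, scipy, OpenCV 4.12 (cv2) and the standard library are available. Lean on these libraries where they do the work, as an engineer would, in place of code of your own. Each camera call takes 0.05 s, during which the arm holds its last target. There are 200 camera calls.

## Working session

There is one attempt and no reset: what is moved stays moved. The work goes in short steps, Python scripts to look and compute and a tool call to move; the robot and the scene stay as the last step left them, time stands still between calls to the robot, and variables do not carry over. Pictures are saved under pics/ and viewed, at most 10 in all, crops included, and the job is handed in when it is done.

Besides the shell and the picture viewer there is one more tool, called after "Request:" as name(argument=value, ...), one argument or row to a line, values as JSON. arm_command: Moves the arm, as the interface text tells. Its arguments: {"type":"object","properties":{"delta_rot":{"type":"array","items":{"type":"array","items":{"type":"number"}}},"delta_pos":{"type":"array","items":{"type":"array","items":{"type":"number"}}},"gripper":{"type":"array","items":{"type":"number"}},"grip_force":{"type":"number"}},"required":["delta_rot","delta_pos","gripper"]}

```bash
mkdir -p pics; cat > h.py <<'E'
import numpy as np, cv2
from rig import status, viewer, robot
def snap(n,f):
    c=viewer.camera(n); cv2.imwrite('pics/'+f,c['pixels']); np.savez('pics/'+f+'.npz',**{k:np.array(v) for k,v in c.items()}); return c
def load(f): return np.load('pics/'+f+'.npz')
def ray(c,u,v,z):
    T=np.array(c['pose']); d=T[:3,:3]@np.array([(u-c['cx'])/c['fx'],(v-c['cy'])/c['fy'],1]); o=T[:3,3]
    return o+d*(z-o[2])/d[2]
def proj(c,p):
    T=np.array(c['pose']); q=T[:3,:3].T@(np.array(p)-T[:3,3]); return np.array([c['fx']*q[0]/q[2]+c['cx'],c['fy']*q[1]/q[2]+c['cy']])
E
python3 - <<'E'
from h import *
for n in('top','scene'):
    c=snap(n,n+'0.png'); print(n,c['fx'],c['cx'],c['cy'],np.round(c['pose'],3).tolist())
print(status.get_obs())
E
```

```text
top 493.06781127726873 326.91838924434234 238.3414407262461 [[-0.024, -0.996, 0.089, 0.365], [-1.0, 0.024, -0.001, 0.07], [-0.001, -0.089, -0.996, 0.916], [0.0, 0.0, 0.0, 1.0]]
scene 563.5804906054061 319.88837078251976 240.9016260868567 [[-0.866, -0.201, 0.457, -0.036], [-0.499, 0.363, -0.787, 0.898], [-0.008, -0.91, -0.415, 0.509], [0.0, 0.0, 0.0, 1.0]]
{'time': 0.1, 'q': array([-1.44550699e+00,  5.28369685e-01,  1.43374358e+00, -7.36385676e-06,
        1.18136354e+00, -1.78522120e-01]), 'joint_velocities': array([-1.30204224e-03, -4.62296636e-04, -2.45749614e-03,  3.05427465e-03,
        6.69024110e-05, -3.52209335e-04]), 'joint_torque': array([-2.74386375e-04, -4.40986454e+01, -1.77151179e+01,  6.34759362e-02,
        5.33817674e-02, -4.65963251e-05]), 'position': array([ 0.18690722, -0.59573595,  0.22168135]), 'tool_rot': array([ 9.88483844e-01,  1.51323506e-01,  2.16680696e-05, -9.41836088e-04]), 'ft_force': array([-0.05417527, -0.44165099,  0.54782321]), 'moment': array([-0.04571022, -0.02272819, -0.0178914 ]), 'grip_force': 0.0, 'grip_width': 0.08672098639766172}
```

View pics/top0.png

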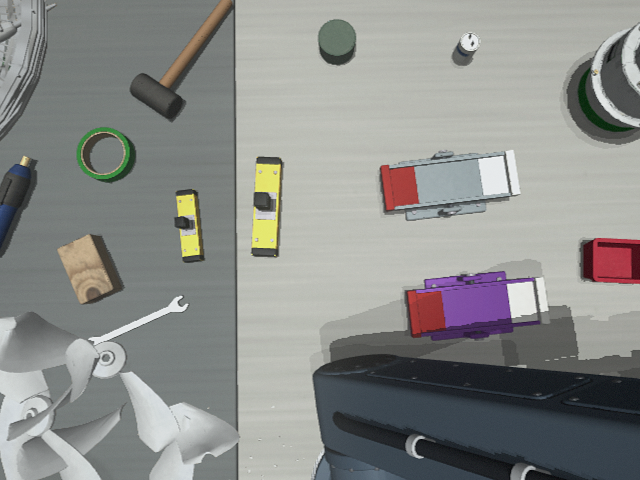

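View pics/scene0.png

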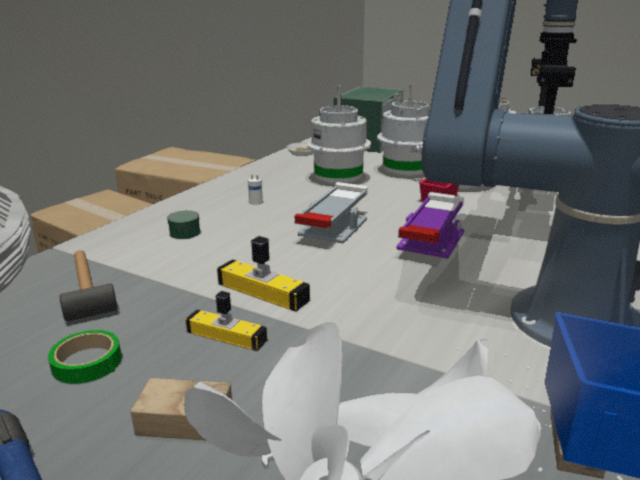

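Top view: the large bar is centred near (267,206) with its grip at (262,201), lying along the image's vertical (world x). The grey cradle has red at (399,186) and white at (497,174). The purple cradle and the small bar are decoys.

```bash
python3 - <<'E'
from h import *
from scipy.optimize import least_squares
c=load('top0.png'); im=c['pixels']; hsv=cv2.cvtColor(im,cv2.COLOR_BGR2HSV)
def blob(lo,hi,x0,y0,x1,y1):
    m=np.zeros(im.shape[:2],np.uint8); m[y0:y1,x0:x1]=cv2.inRange(hsv,lo,hi)[y0:y1,x0:x1]
    ct=max(cv2.findContours(m,0,2)[0],key=cv2.contourArea); return ct
y=blob((20,120,80),(35,255,255),240,150,300,262)
r=cv2.minAreaRect(y); print('yellow',r)
B=cv2.boxPoints(r); W=np.array([ray(c,u,v,.036) for u,v in B]); print(W.round(4), W.mean(0).round(4))
red=blob((0,120,60),(10,255,255),370,150,430,225); r=cv2.minAreaRect(red);print('red',r)
w=blob((0,0,215),(180,40,255),470,145,525,205); r2=cv2.minAreaRect(w);print('white',r2)
for q in (r,r2): print(np.array([ray(c,u,v,.058) for u,v in cv2.boxPoints(q)]).round(4))
k=blob((0,0,0),(180,255,60),250,188,278,212); print('grip',cv2.minAreaRect(k), cv2.boundingRect(k))
a=cv2.resize(im[145:265,235:315],None,fx=5,fy=5,interpolation=2); b=cv2.resize(im[140:225,370:525],None,fx=2.5,fy=2.5,interpolation=2)
o=np.zeros((600,800,3),np.uint8); o[:,:400]=a; o[:b.shape[0],400:400+b.shape[1]]=b; cv2.imwrite('pics/crop.png',o)
E
```

```text
yellow ((266.4350891113281, 205.52374267578125), (24.85396385192871, 84.40181732177734), 3.122130870819092)
[[0.4316 0.2037 0.036 ]
 [0.5849 0.1937 0.036 ]
 [0.5813 0.1487 0.036 ]
 [0.4281 0.1594 0.036 ]] [0.5065 0.1764 0.036 ]
red ((399.34063720703125, 185.55458068847656), (44.803497314453125, 33.04092788696289), 82.40535736083984)
white ((492.67047119140625, 175.35838317871094), (37.25400924682617, 24.785324096679688), 81.25383758544922)
[[ 0.5689 -0.0283  0.058 ]
 [ 0.5754 -0.0865  0.058 ]
 [ 0.4957 -0.0938  0.058 ]
 [ 0.4894 -0.036   0.058 ]]
[[ 0.5768 -0.2015  0.058 ]
 [ 0.5825 -0.2453  0.058 ]
 [ 0.5162 -0.2516  0.058 ]
 [ 0.5105 -0.2081  0.058 ]]
grip ((264.4615478515625, 205.3076934814453), (9.922778129577637, 16.124515533447266), 60.2551155090332) (255, 197, 16, 13)
```

View pics/crop.png

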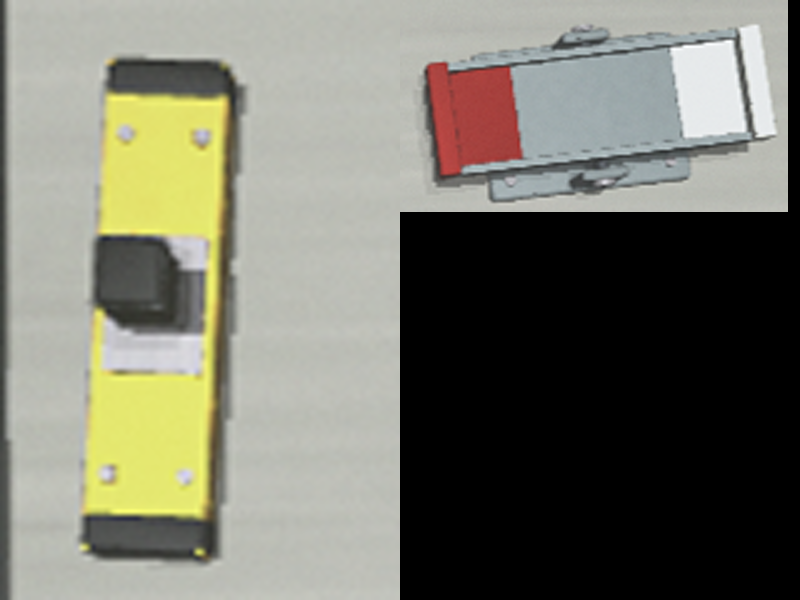

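The crop shows the grip top centred near (133,270) in the crop, the bar's cap corners, and the inner edges of the red and white patches. I'll turn these into positions.

```bash
python3 - <<'E'
from h import *
c=load('top0.png')
a=lambda p,z:ray(c,(p[0]-2)/5+235,(p[1]-2)/5+145,z); b=lambda p,z:ray(c,(p[0]-400-.75)/2.5+370,(p[1]-.75)/2.5+140,z)
C=np.array([a(p,.036) for p in [(109,60),(232,64),(205,552),(83,548)]]); print('barcorners',C.round(4).tolist(),C.mean(0).round(4))
d=C[:2].mean(0)-C[2:].mean(0); print('len',np.linalg.norm(d),'ang',np.degrees(np.arctan2(d[1],d[0])))
G=np.array([a(p,.108) for p in [(96,237),(162,238),(165,303),(97,303)]]);print('grip',G.round(4).tolist(),G.mean(0))
R=np.array([b(p,.054) for p in [(510,66),(523,158)]]);W=np.array([b(p,.054) for p in [(671,46),(683,138)]])
m=(R.mean(0)+W.mean(0))/2; d=R.mean(0)-W.mean(0); print('cradle mid',m,'dir',np.degrees(np.arctan2(d[1],d[0])),np.linalg.norm(d), 'w',R[0]-R[1])
E=np.array([b(p,.068) for p in [(427,64),(440,176),(760,27),(776,136)]]); e=E[:2].mean(0)-E[2:].mean(0); print('ends',E.mean(0),np.linalg.norm(e),np.degrees(np.arctan2(e[1],e[0])), E.round(4).tolist())
o=status.get_obs(); from scipy.spatial.transform import Rotation as Ro
print(Ro.from_quat(o['tool_rot']).as_matrix().round(3))
E
```

```text
barcorners [[0.5962, 0.1935, 0.036], [0.5936, 0.1487, 0.036], [0.4162, 0.1612, 0.036], [0.4187, 0.2048, 0.036]] [0.5062 0.1771 0.036 ]
len 0.1779072896215187 ang -3.841724803431002
grip [[0.5175, 0.1884, 0.108], [0.5166, 0.1665, 0.108], [0.4948, 0.1658, 0.108], [0.4954, 0.1883, 0.108]] [0.50609278 0.17721009 0.108     ]
cradle mid [ 0.54002527 -0.14907932  0.054     ] dir 95.78101376208599 0.11505856563847049 w [0.06631861 0.00652947 0.        ]
ends [ 0.53805384 -0.14846378  0.068     ] 0.2356027666907511 95.23718497568404 [[0.567, -0.028, 0.068], [0.4877, -0.0343, 0.068], [0.5876, -0.2625, 0.068], [0.51, -0.2691, 0.068]]
[[ 0.954  0.299 -0.   ]
 [ 0.299 -0.954  0.002]
 [ 0.    -0.002 -1.   ]]
```

```bash
cat >> h.py <<'E'
from scipy.spatial.transform import Rotation as Ro
def cmd(p,yaw):
    "tool-axis shift (m) and turn (deg) to TCP p, pointing down, tool y at world angle yaw (deg)"
    o=status.get_obs(); R=Ro.from_quat(o['tool_rot']); a=np.radians(yaw)
    y=np.array([np.cos(a),np.sin(a),0]); z=np.array([0,0,-1.]); T=Ro.from_matrix(np.c_[np.cross(y,z),y,z])
    print('rot',np.degrees((R.inv()*T).as_rotvec()).round(2).tolist(),'pos',R.inv().apply(np.array(p)-o['position']).round(4).tolist(),'t',o['time'],'tcp',o['position'].round(4),'ft',o['ft_force'].round(2),o['grip_width'])
E
python3 -c "
from h import *
cmd((.5,-.25,.23),-30)
cmd((.506,.177,.2),-3.8)"
```

```text
rot [-0.09, -0.06, -42.59] pos [0.4022, -0.2363, -0.0077] t 0.1 tcp [ 0.1869 -0.5957  0.2217] ft [-0.05 -0.44  0.55] 0.08672098639766172
rot [-0.08, -0.08, -68.79] pos [0.5356, -0.6418, 0.023] t 0.1 tcp [ 0.1869 -0.5957  0.2217] ft [-0.05 -0.44  0.55] 0.08672098639766172
```

Request:
arm_command(
  delta_rot=[
    [0,0,-43],
    [0,0,-43],
    [0,0,-43],
    [0,0,-43],
    [0,0,-43],
    [0,0,-43],
    [0,0,-43],
    [0,0,-43],
    [0,0,-69],
    [0,0,-69],
    [0,0,-69],
    [0,0,-69],
  ],
  delta_pos=[
    [0.402,-0.236,-0.008],
    [0.402,-0.236,-0.008],
    [0.402,-0.236,-0.008],
    [0.402,-0.236,-0.008],
    [0.402,-0.236,-0.008],
    [0.402,-0.236,-0.008],
    [0.402,-0.236,-0.008],
    [0.402,-0.236,-0.008],
    [0.402,-0.236,-0.008],
    [0.402,-0.236,-0.008],
    [0.402,-0.236,-0.008],
    [0.536,-0.642,0.023],
  ],
  gripper=[-1,-1,-1,-1,-1,-1,-1,-1,-1,-1,-1,-1],
)

```text
time: 1.1
position: [0.5015, -0.2161, 0.2283]
tool_rot: [0.727, 0.687, 0.001, 0.004]
ft_force: [1.2, -0.4, -0.0]
grip_width: 0.0871
grip_force: 0.0
```

```bash
python3 -c "
from h import *
cmd((.506,.177,.15),-3.8)"
```

```text
rot [0.44, 0.22, 0.54] pos [0.393, -0.0185, 0.0766] t 1.1 tcp [ 0.5015 -0.2161  0.2283] ft [ 1.23 -0.44 -0.03] 0.08705453112839137
```

Request:
arm_command(
  delta_rot=[
    [0,0,0],
    [0,0,0],
    [0,0,0],
    [0,0,0],
    [0,0,0],
    [0,0,0],
    [0,0,0],
    [0,0,0],
    [0,0,0],
    [0,0,0],
    [0,0,0],
    [0,0,0],
  ],
  delta_pos=[
    [0.375,-0.018,0.06],
    [0.375,-0.018,0.06],
    [0.375,-0.018,0.06],
    [0.375,-0.018,0.06],
    [0.375,-0.018,0.06],
    [0.375,-0.018,0.06],
    [0.375,-0.018,0.06],
    [0.375,-0.018,0.06],
    [0.375,-0.018,0.06],
    [0.375,-0.018,0.06],
    [0.375,-0.018,0.06],
    [0.375,-0.018,0.06],
  ],
  gripper=[-1,-1,-1,-1,-1,-1,-1,-1,-1,-1,-1,-1],
)

```text
time: 2.1
position: [0.501, 0.1601, 0.1672]
tool_rot: [0.728, 0.685, -0.001, 0.0]
ft_force: [0.4, -0.6, 0.2]
grip_width: 0.0872
grip_force: 0.0
```

```bash
python3 -c "
from h import *
cmd((.506,.177,.07),-3.8)"
```

```text
rot [-0.04, 0.04, 0.3] pos [0.0173, 0.004, 0.0972] t 2.1 tcp [0.501  0.1601 0.1672] ft [ 0.35 -0.56  0.16] 0.08721940065940627
```

Request:
arm_command(
  delta_rot=[
    [0,0,0],
    [0,0,0],
    [0,0,0],
    [0,0,0],
    [0,0,0],
    [0,0,0],
    [0,0,0],
    [0,0,0],
    [0,0,0],
    [0,0,0],
  ],
  delta_pos=[
    [0.017,0.004,0.01],
    [0.017,0.004,0.03],
    [0.017,0.004,0.05],
    [0.017,0.004,0.065],
    [0.017,0.004,0.08],
    [0.017,0.004,0.09],
    [0.017,0.004,0.096],
    [0.017,0.004,0.096],
    [0.017,0.004,0.096],
    [0.017,0.004,0.096],
  ],
  gripper=[-1,-1,-1,-1,-1,-1,-1,-1,-1,-1],
)

```text
time: 2.93
position: [0.5072, 0.1766, 0.0722]
tool_rot: [0.729, 0.684, 0.001, 0.0]
ft_force: [-0.4, 0.4, -0.1]
grip_width: 0.0872
grip_force: 0.0
```

```bash
python3 -c "
from h import *
cmd((.506,.177,.07),-3.8)
a=snap('top','t1.png')['pixels'][120:270,200:330]; b=snap('scene','s1.png')['pixels'][190:330,190:340]
cv2.imwrite('pics/c1.png',np.hstack([cv2.resize(a,(390,450)),cv2.resize(b,(400,450))]))"
```

```text
rot [0.09, -0.01, 0.17] pos [0.0003, -0.0012, 0.0022] t 2.9333 tcp [0.5072 0.1766 0.0722] ft [-0.38  0.36 -0.08] 0.08721876894809857
```

View pics/c1.png

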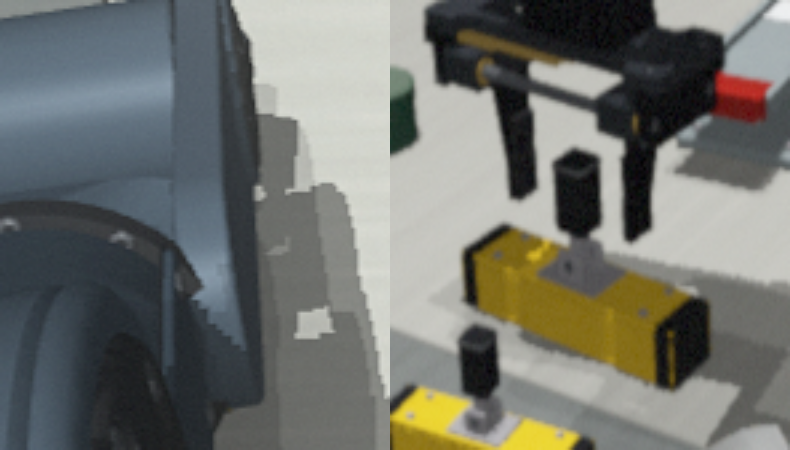

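The fingers straddle the grip along the bar in the scene view. The top view is blocked by the arm. Next: close and lift.

Request:
arm_command(
  delta_rot=[
    [0,0,0],
    [0,0,0],
    [0,0,0],
    [0,0,0],
    [0,0,0],
    [0,0,0],
    [0,0,0],
    [0,0,0],
    [0,0,0],
    [0,0,0],
  ],
  delta_pos=[
    [0,0,0],
    [0,0,0],
    [0,0,0],
    [0,0,0],
    [0,0,0],
    [0,0,0],
    [0,0,0],
    [0,0,0],
    [0,0,0],
    [0,0,0],
  ],
  gripper=[1,1,1,1,1,1,1,1,1,1],
  grip_force=35,
)

```text
time: 3.87
position: [0.5064, 0.1769, 0.0714]
tool_rot: [0.729, 0.685, -0.0, -0.0]
ft_force: [0.3, -0.5, -0.5]
grip_width: 0.0285
grip_force: 0.0
```

Request:
arm_command(
  delta_rot=[
    [0,0,0],
    [0,0,0],
    [0,0,0],
    [0,0,0],
    [0,0,0],
    [0,0,0],
    [0,0,0],
    [0,0,0],
    [0,0,0],
    [0,0,0],
    [0,0,0],
    [0,0,0],
  ],
  delta_pos=[
    [0,0,-0.02],
    [0,0,-0.04],
    [0,0,-0.06],
    [0,0,-0.08],
    [0,0,-0.1],
    [0,0,-0.12],
    [0,0,-0.14],
    [0,0,-0.15],
    [0,0,-0.15],
    [0,0,-0.15],
    [0,0,-0.15],
    [0,0,-0.15],
  ],
  gripper=[1,1,1,1,1,1,1,1,1,1,1,1],
)

```text
time: 4.87
position: [0.5053, 0.1767, 0.2198]
tool_rot: [0.729, 0.685, -0.001, -0.001]
ft_force: [-0.1, -0.3, -2.9]
grip_width: 0.0235
grip_force: 35.0
```

```bash
python3 -c "
from h import *
cmd((.506,.177,.07),-3.8)
print(status.get_obs()['moment'])
cv2.imwrite('pics/s2.png',cv2.resize(snap('scene','s2r.png')['pixels'][80:360,150:450],None,fx=2,fy=2))"
```

```text
rot [-0.2, 0.04, 0.2] pos [0.0004, 0.0013, 0.1498] t 4.8667 tcp [0.5053 0.1767 0.2198] ft [-0.1  -0.33 -2.94] 0.023507205871617882
[ 0.02006689 -0.17961378  0.04333859]
```

View pics/s2.png

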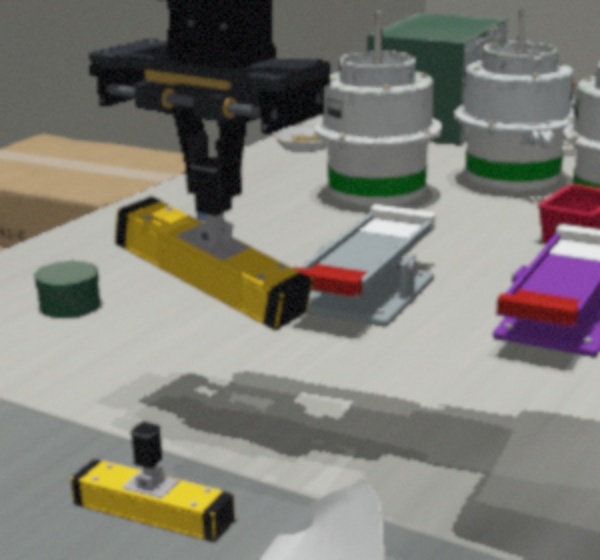

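The near end (low x, at (290,300) in the crop) dips clearly. The moment about y (-0.18 N m) agrees. The bar must turn -80.7° about world z so that this end faces red (95.5°).

```bash
python3 -c "
from h import *
cmd((.5385,-.1435,.22),-84.5)
cmd((.5385,.0,.23),-40)"
```

```text
rot [-0.13, 0.16, 80.9] pos [-0.3175, 0.0531, -0.0001] t 4.9167 tcp [0.5054 0.1768 0.2199] ft [-1.01  0.61 -3.85] 0.023955907503543677
rot [-0.17, 0.09, 36.4] pos [-0.1743, 0.0441, -0.0101] t 4.9167 tcp [0.5054 0.1768 0.2199] ft [-1.01  0.61 -3.85] 0.023955907503543677
```

Request:
arm_command(
  delta_rot=[
    [0,0,3],
    [0,0,8],
    [0,0,13],
    [0,0,18],
    [0,0,23],
    [0,0,28],
    [0,0,33],
    [0,0,38],
    [0,0,43],
    [0,0,48],
    [0,0,53],
    [0,0,58],
  ],
  delta_pos=[
    [-0.008,0.001,0],
    [-0.022,0.004,0],
    [-0.04,0.007,0],
    [-0.06,0.01,0],
    [-0.08,0.013,0],
    [-0.1,0.017,0],
    [-0.12,0.02,0],
    [-0.14,0.023,0],
    [-0.16,0.027,0],
    [-0.18,0.03,0],
    [-0.2,0.033,0],
    [-0.22,0.037,0],
  ],
  gripper=[1,1,1,1,1,1,1,1,1,1,1,1],
)

```text
time: 5.92
position: [0.5288, -0.0458, 0.2204]
tool_rot: [0.97, 0.243, -0.001, -0.001]
ft_force: [0.1, 0.3, -4.1]
grip_width: 0.0237
grip_force: 35.0
```

```bash
python3 -c "
from h import *
cmd((.5385,-.1435,.22),-84.5)"
```

```text
rot [-0.08, 0.13, 22.66] pos [-0.0375, 0.0907, 0.0003] t 5.9167 tcp [ 0.5288 -0.0458  0.2204] ft [ 0.11  0.28 -4.08] 0.02370181945690683
```

Request:
arm_command(
  delta_rot=[
    [0,0,5],
    [0,0,10],
    [0,0,15],
    [0,0,19],
    [0,0,22],
    [0,0,22.6],
    [0,0,22.6],
    [0,0,22.6],
    [0,0,22.6],
    [0,0,22.6],
  ],
  delta_pos=[
    [-0.007,0.018,0],
    [-0.014,0.036,0],
    [-0.022,0.054,0],
    [-0.029,0.072,0],
    [-0.034,0.084,0],
    [-0.0375,0.0905,0],
    [-0.0375,0.0905,0],
    [-0.0375,0.0905,0],
    [-0.0375,0.0905,0],
    [-0.0375,0.0905,0],
  ],
  gripper=[1,1,1,1,1,1,1,1,1,1],
)

```text
time: 6.75
position: [0.5392, -0.1412, 0.2212]
tool_rot: [0.999, 0.051, -0.0, -0.0]
ft_force: [0.6, -0.4, -3.6]
grip_width: 0.0234
grip_force: 35.0
```

```bash
python3 -c "
from h import *
cmd((.5385,-.1435,.125),-84.5)
c=snap('scene','s3r.png')['pixels']; print(status.get_obs()['moment'])
cv2.imwrite('pics/s3.png',cv2.resize(c[60:260,240:440],None,fx=3,fy=3,interpolation=2))"
```

```text
rot [-0.05, 0.04, 0.4] pos [-0.0009, 0.0023, 0.0962] t 6.75 tcp [ 0.5392 -0.1412  0.2212] ft [ 0.64 -0.36 -3.64] 0.023430561076446848
[-0.0733785   0.00741095  0.01834774]
```

View pics/s3.png

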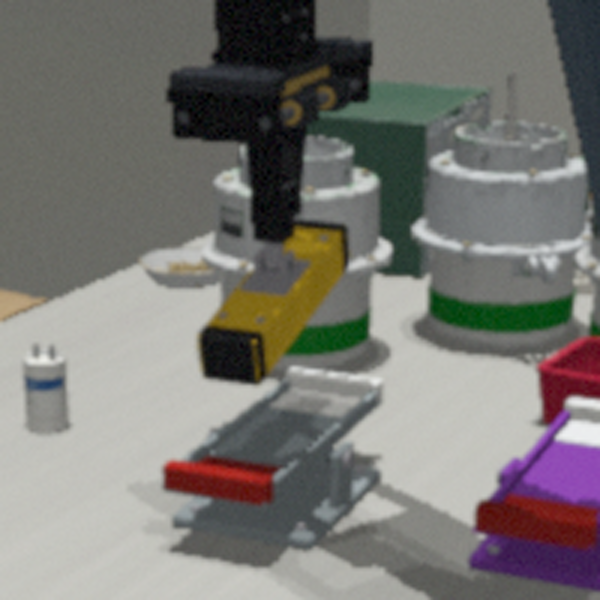

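The heavy end dips over the red end, at about (235,360) in the crop, and is lined up with the cradle. Lowering it.

Request:
arm_command(
  delta_rot=[
    [0,0,0.4],
    [0,0,0.4],
    [0,0,0.4],
    [0,0,0.4],
    [0,0,0.4],
    [0,0,0.4],
    [0,0,0.4],
    [0,0,0.4],
    [0,0,0.4],
    [0,0,0.4],
    [0,0,0.4],
    [0,0,0.4],
  ],
  delta_pos=[
    [-0.001,0.002,0.01],
    [-0.001,0.002,0.025],
    [-0.001,0.002,0.04],
    [-0.001,0.002,0.055],
    [-0.001,0.002,0.065],
    [-0.001,0.002,0.072],
    [-0.001,0.002,0.076],
    [-0.001,0.002,0.08],
    [-0.001,0.002,0.084],
    [-0.001,0.002,0.087],
    [-0.001,0.002,0.09],
    [-0.001,0.002,0.09],
  ],
  gripper=[1,1,1,1,1,1,1,1,1,1,1,1],
)

```text
time: 7.8
position: [0.5398, -0.1452, 0.1327]
tool_rot: [0.999, 0.047, 0.001, 0.001]
ft_force: [-0.6, -0.9, 2.9]
grip_width: 0.0234
grip_force: 35.0
```

```bash
python3 -c "
from h import *
cmd((.5385,-.1435,.125),-84.5)
c=snap('scene','s4r.png')['pixels']
cv2.imwrite('pics/s4.png',cv2.resize(c[110:260,270:400],None,fx=4,fy=4,interpolation=2))"
```

```text
rot [0.1, -0.13, -0.09] pos [-0.0012, -0.0018, 0.0077] t 7.8 tcp [ 0.5398 -0.1452  0.1327] ft [-0.62 -0.89  2.89] 0.023359330649644787
```

View pics/s4.png

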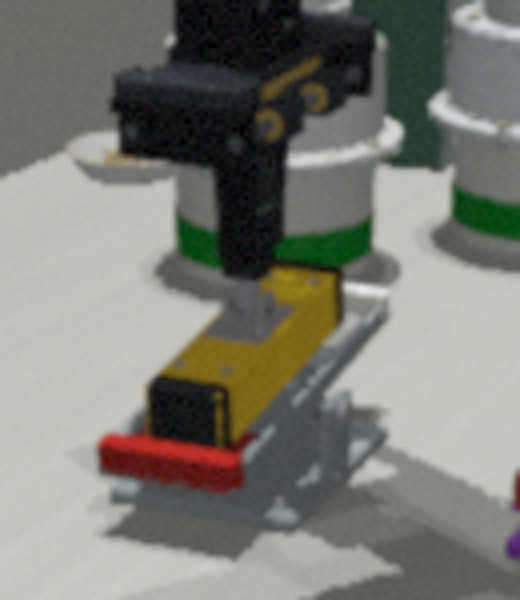

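Request:
arm_command(
  delta_rot=[
    [0,0,0],
    [0,0,0],
    [0,0,0],
    [0,0,0],
  ],
  delta_pos=[
    [0,0,0.001],
    [0,0,0.002],
    [0,0,0.002],
    [0,0,0.002],
  ],
  gripper=[1,1,1,1],
)

```text
time: 8.18
position: [0.5399, -0.1452, 0.1326]
tool_rot: [0.999, 0.047, 0.002, 0.001]
ft_force: [-2.7, -0.6, 15.9]
grip_width: 0.0238
grip_force: 35.0
```

The contact is stiff, so the bar is flat on the floor. The fingers finished closing during the first few mm of the lift, which explains the 7 mm height offset. I'll ease off the pressure and release.

Request:
arm_command(
  delta_rot=[
    [0,0,0],
    [0,0,0],
    [0,0,0],
    [0,0,0],
  ],
  delta_pos=[
    [0,0,-0.001],
    [0,0,-0.002],
    [0,0,-0.003],
    [0,0,-0.003],
  ],
  gripper=[1,1,1,1],
)

```text
time: 8.52
position: [0.5394, -0.1446, 0.1327]
tool_rot: [0.999, 0.047, 0.001, 0.0]
ft_force: [1.0, -0.2, 2.2]
grip_width: 0.024
grip_force: 35.0
```

Request:
arm_command(
  delta_rot=[
    [0,0,0],
    [0,0,0],
    [0,0,0],
    [0,0,0],
    [0,0,0],
    [0,0,0],
    [0,0,0],
    [0,0,0],
    [0,0,0],
    [0,0,0],
  ],
  delta_pos=[
    [0,0,0],
    [0,0,0],
    [0,0,0],
    [0,0,0],
    [0,0,0],
    [0,0,0],
    [0,0,0],
    [0,0,0],
    [0,0,0],
    [0,0,0],
  ],
  gripper=[-0.2,-0.2,-1,-1,-1,-1,-1,-1,-1,-1],
)

```text
time: 9.35
position: [0.5388, -0.1445, 0.1325]
tool_rot: [0.999, 0.047, 0.0, 0.0]
ft_force: [-0.1, 0.4, -0.9]
grip_width: 0.0813
grip_force: 0.0
```

Request:
arm_command(
  delta_rot=[
    [0,0,0],
    [0,0,0],
    [0,0,0],
    [0,0,0],
    [0,0,0],
    [0,0,0],
    [0,0,0],
    [0,0,0],
  ],
  delta_pos=[
    [0,0,-0.01],
    [0,0,-0.03],
    [0,0,-0.06],
    [0,0,-0.09],
    [0,0,-0.12],
    [0,0,-0.15],
    [0,0,-0.15],
    [0,0,-0.15],
  ],
  gripper=[-1,-1,-1,-1,-1,-1,-1,-1],
)

```text
time: 10.02
position: [0.54, -0.145, 0.2854]
tool_rot: [0.999, 0.047, 0.003, 0.001]
ft_force: [-0.5, 0.8, -0.0]
grip_width: 0.0872
grip_force: 0.0
```

```bash
python3 -c "
from h import *
cmd((.54,-.45,.28),-84.5)
c=snap('scene','s5r.png')['pixels']; t=snap('top','t5r.png')['pixels']
cv2.imwrite('pics/s5.png',np.hstack([cv2.resize(c[110:260,270:400],(400,460),interpolation=2),cv2.resize(t[110:250,350:540],(400,460))]))"
```

```text
rot [0.18, -0.29, -0.09] pos [-0.0288, 0.3036, 0.0062] t 10.0167 tcp [ 0.54   -0.145   0.2854] ft [-0.46  0.75 -0.03] 0.08716776232150211
```

View pics/s5.png

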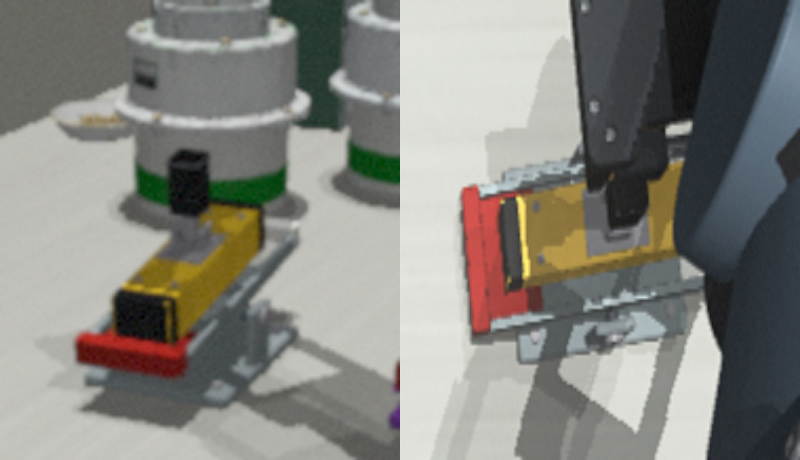

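The bar lies in the cradle with the red end down. I'll move the arm clear and measure.

Request:
arm_command(
  delta_rot=[
    [0,0,0],
    [0,0,0],
    [0,0,0],
    [0,0,0],
    [0,0,0],
    [0,0,0],
    [0,0,0],
    [0,0,0],
    [0,0,0],
    [0,0,0],
    [0,0,0],
    [0,0,0],
  ],
  delta_pos=[
    [-0.005,0.03,0],
    [-0.02,0.07,0],
    [-0.03,0.11,0],
    [-0.05,0.15,0],
    [-0.07,0.19,0],
    [-0.09,0.23,0],
    [-0.11,0.27,0],
    [-0.13,0.31,0],
    [-0.15,0.35,0],
    [-0.17,0.38,0],
    [-0.2,0.4,0],
    [-0.2,0.4,0],
  ],
  gripper=[-1,-1,-1,-1,-1,-1,-1,-1,-1,-1,-1,-1],
)

```text
time: 11.12
position: [0.3718, -0.5666, 0.2795]
tool_rot: [0.999, 0.044, -0.002, -0.0]
ft_force: [1.1, 0.1, -0.9]
grip_width: 0.087
grip_force: 0.0
```

```bash
python3 -c "
from h import *
cmd((.54,-.45,.28),-84.5)
t=snap('top','t6r.png')['pixels']; c=snap('scene','s6r.png')['pixels']
cv2.imwrite('pics/t6.png',np.vstack([cv2.resize(t[135:235,360:540],(800,444),interpolation=2)]))"
```

```text
rot [-0.05, 0.26, -0.45] pos [0.1778, -0.1013, -0.0012] t 11.1167 tcp [ 0.3718 -0.5666  0.2795] ft [ 1.12  0.07 -0.92] 0.08699045294694945
```

View pics/t6.png

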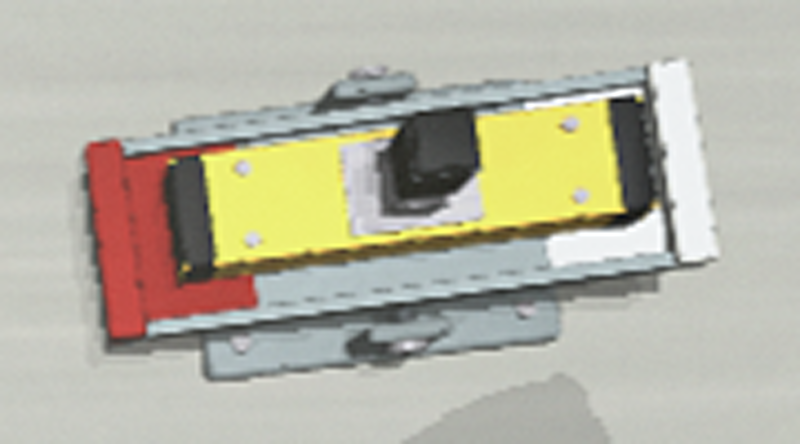

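The bar is in the trough with red down, and sits slightly towards white: its end caps are at about columns 168 and 640 of the crop. I'll check the numbers in the cradle frame.

```bash
python3 - <<'E'
from h import *
c=load('t6r.png')
def fr(tilt,C=(.539,-.149),a=95.5):
    a=np.radians(a); z=Ro.from_euler('z',a).as_matrix(); R=z@Ro.from_euler('y',tilt).as_matrix()  # +y rot: x goes down
    hinge=np.array([C[0],C[1],.044]); return R,hinge+R@[0,0,.01]
def hit(px,h,tilt):
    R,o=fr(tilt); u,v=(px[0]-1.7)/4.444+360,(px[1]-1.7)/4.444+135
    T=c['pose']; d=T[:3,:3]@np.array([(u-c['cx'])/c['fx'],(v-c['cy'])/c['fy'],1]); n=R[:,2]; p=o+n*h
    X=T[:3,3]+d*(n@(p-T[:3,3]))/(n@d); return R.T@(X-o)
for t in (0.,.1):
    print('tilt',t)
    B=np.array([hit(p,.036,t) for p in [(168,160),(184,272),(655,205),(638,97)]]); print(' bar',(B*1e3).round(1).tolist(),B.mean(0).round(4))
    d=B[2:].mean(0)-B[:2].mean(0); print(' len',np.linalg.norm(d),'yaw',np.degrees(np.arctan2(-d[1],-d[0])))
    K=np.array([hit(p,.014,t) for p in [(88,145),(107,338),(688,60),(717,258)]]); print(' blocks',(K*1e3).round(1).tolist(),K.mean(0).round(4))
print(status.get_obs()['time'])
E
```

```text
tilt 0.0
 bar [[93.4, -21.8, 36.0], [93.1, 21.9, 36.0], [-89.1, 17.9, 36.0], [-89.1, -24.5, 36.0]] [ 0.0021 -0.0016  0.036 ]
 len 0.18236792159922346 yaw 1.054566296509719
 blocks [[120.1, -36.2, 14.0], [122.7, 40.7, 14.0], [-119.5, -41.6, 14.0], [-118.6, 38.1, 14.0]] [0.0012 0.0002 0.014 ]
tilt 0.1
 bar [[87.7, -23.7, 36.0], [87.4, 20.5, 36.0], [-90.7, 19.3, 36.0], [-90.6, -22.6, 36.0]] [-0.0016 -0.0016  0.036 ]
 len 0.1782365229030508 yaw 0.011948182426270045
 blocks [[116.7, -38.8, 14.0], [119.3, 39.1, 14.0], [-117.7, -38.9, 14.0], [-116.8, 39.6, 14.0]] [0.0004 0.0002 0.014 ]
11.2167
```

```bash
python3 -c "
from rig import robot
print(robot.hand_in())"
```

```text
the job is handed in; nothing more can be done
None
```

I lifted the bar, saw its near (low-x) end dip, laid it in the grey cradle with that end at red, and handed it in: the last picture shows the cradle tipped about 0.1 rad red-down and the bar within about 2 mm of centre; the hand-in gave no verdict.

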